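# Fill the coupling row in the marking rack and hold its sprung shutter half open

### The job

Stand the two chrome couplings that wait by themselves on the green table to the left of the marking rack (not the ones with black leads behind it) upright on the rack's two empty seats, so that the three couplings make a neat row, and let go of them. Then take the black upright handle of the rack's sprung amber shutter, slide the shutter open, to the robot's left along its channel, until its red pointer is at the yellow half-way mark (never opening it past three quarters of its travel), and finish while still holding it there by the handle. Do not shift the other things on the table.

Things in the scene. Friction and masses are not known exactly. Their poses are not given: they have to be found in the camera images.
- rack: Marking rack, fixed to the table: dark base plate 10 mm thick, x = -75 to 68 mm, y = -135 to 135 mm. Origin on the table. +x points away from the robot, turned 0.45 to 0.75 rad to its left; +y to its left, along the row and the shutter's way. In its frame: shelf board, top 18 mm high, seats along x = 40 mm; shutter in a channel along x = -30 mm; stops 56 mm high at the channel's ends, y = -128 and 128 mm.
- seat0 (a point): Centre, on the shelf's top, of the seat (white ring 37 mm wide) at the robot's right; coupling_c stands there already. Axes as the rack's. The seats are 42 mm apart, so neighbouring couplings have 9 mm between them; the shutter's top rail (64 mm high, 9 mm thick) runs 70 mm in front of the seats' centres: fingers that close along the rack's x fit if opened little.
- seat1 (a point): The same for the middle seat, empty at the start; 42 mm from seat0 along the rack's +y.
- seat2 (a point): The same for the seat at the robot's left, empty at the start; 42 mm from seat1 along the rack's +y.
- half_mark (a point): Yellow half-way mark painted on the base plate's front ledge; at half travel the red pointer, and the handle behind it, stand level with it along the rack's y. White marks 60 mm to either side show shut and fully open. A dark spring tube, 15 mm thick, top 40 mm high, lies between the marks and the channel (rack x = -49 mm, y = 0 to 130 mm).
- shutter (a joint): Travel of the amber shutter in m: 0 shut (against its stop), 0.12 fully open, 0.06 half. It slides along the rack's +y (to the robot's left). A spring pushes it shut: about 3 N when shut, 9 N at half travel, 15 N fully open (100 N/m); it snaps shut when let go.
- handle (a point): Middle of the shutter's handle: upright black round post, 18 mm thick, 44 mm tall, from 64 to 108 mm above the table, free on all sides. This point lies on its axis, 90 mm above the table; in the rack's frame at x = -30 mm, y = -60 mm + shutter travel. Moves with the shutter; axes as the rack's.
- coupling_a: Loose chrome coupling, castle-shaped, 33 mm thick, 46 mm tall, 62 g, standing upright on the table left of the rack. Origin: centre of its underside, z up. Grasp across the body. Either of the two may go on either empty seat.
- coupling_b: The other loose chrome coupling, just like coupling_a; also left of the rack.
- coupling_c: A third coupling of the same kind, standing on seat0 of the rack from the start; it stays there.
- block: Bystander: steel gauge block 60 x 30 x 45 mm standing left of the rack, farther off than the couplings. Origin: centre of its underside.
- adapter: Bystander: black adapter box 44 x 91 x 26 mm lying at the far left. Origin: centre of its underside.
There are look-alikes about, which are no part of the job. What is shaped like the coupling_a but pink or turquoise is not meant.

How it is judged:
On the way:
1. the three couplings stand upright on the three seats, let go, while the shutter is still shut (travel under 10 mm) (horizontal distance between coupling_c and seat0 below 0.008 m and z of coupling_c in the frame of seat0 between -0.004 and 0.004 m and angle between coupling_c's own z axis and vertical below 0.1 rad and linear speed of coupling_c below 0.02 m/s and ((horizontal distance between coupling_a and seat1 below 0.008 m and z of coupling_a in the frame of seat1 between -0.004 and 0.004 m and angle between each of coupling_a, coupling_b's own z axis and vertical below 0.1 rad and linear speed of each of coupling_a, coupling_b below 0.02 m/s and horizontal distance between coupling_b and seat2 below 0.008 m and z of coupling_b in the frame of seat2 between -0.004 and 0.004 m) or (horizontal distance between coupling_a and seat2 below 0.008 m and z of coupling_a in the frame of seat2 between -0.004 and 0.004 m and angle between each of coupling_a, coupling_b's own z axis and vertical below 0.1 rad and linear speed of each of coupling_a, coupling_b below 0.02 m/s and horizontal distance between coupling_b and seat1 below 0.008 m and z of coupling_b in the frame of seat1 between -0.004 and 0.004 m)) and contact force between the fingers and coupling_a below 0.3 N and contact force between the fingers and coupling_b below 0.3 N and contact force between the fingers and coupling_c below 0.3 N and value of joint shutter below 0.01 m), for 0.3 s.
At the end, for the whole second after the job is handed in: One coupling upright at rest on each seat (coupling_c on seat0), within 8 mm of its centre, not touched by the fingers; shutter still at 60 mm, within 7 mm, held by the fingers (over 3 N) with the grasp point within 40 mm of the handle's middle; no loose thing against the shutter (horizontal distance between coupling_c and seat0 below 0.008 m and z of coupling_c in the frame of seat0 between -0.004 and 0.004 m and angle between coupling_c's own z axis and vertical below 0.1 rad and linear speed of coupling_c below 0.02 m/s and ((horizontal distance between coupling_a and seat1 below 0.008 m and z of coupling_a in the frame of seat1 between -0.004 and 0.004 m and angle between each of coupling_a, coupling_b's own z axis and vertical below 0.1 rad and linear speed of each of coupling_a, coupling_b below 0.02 m/s and horizontal distance between coupling_b and seat2 below 0.008 m and z of coupling_b in the frame of seat2 between -0.004 and 0.004 m) or (horizontal distance between coupling_a and seat2 below 0.008 m and z of coupling_a in the frame of seat2 between -0.004 and 0.004 m and angle between each of coupling_a, coupling_b's own z axis and vertical below 0.1 rad and linear speed of each of coupling_a, coupling_b below 0.02 m/s and horizontal distance between coupling_b and seat1 below 0.008 m and z of coupling_b in the frame of seat1 between -0.004 and 0.004 m)) and contact force between the fingers and coupling_a below 0.3 N and contact force between the fingers and coupling_b below 0.3 N and contact force between the fingers and coupling_c below 0.3 N and value of joint shutter between 0.053 and 0.067 m and velocity of joint shutter between -0.01 and 0.01 m/s and contact force between the fingers and shutter above 3 N and distance between the grasp point and handle below 0.04 m and contact force between shutter and coupling_a below 0.5 N and contact force between shutter and coupling_b below 0.5 N and contact force between shutter and coupling_c below 0.5 N and contact force between shutter and block below 0.5 N and contact force between shutter and adapter below 0.5 N); the arm keeps its last pose, push and grip.
It fails at once if the shutter is opened past three quarters of its travel (over 92 mm) (value of joint shutter above 0.092 m).
It fails at once if a bystander (gauge block, adapter) is shifted by more than 25 mm (distance of any of block, adapter from where it was at the start of the episode above 0.025 m).
It also fails if it takes over 58 s, if anything falls off the work surface, if the arm or the gripper's body presses on something with over 40 N, if the wrist force passes 120 N, or if a joint passes its speed limit or range.

### The arm

A 6-joint arm with a two-finger parallel gripper is mounted at the origin on a cart in front of the work surface, level with it; the furniture and walls round the work are solid. World frame = base frame: x ahead of the robot, y to its left, z up, the work surface at z = 0. Lengths are in m, angles in rad, forces in N, time in s.
With the tool pointing down it reaches from about 0.225 to 0.875 m from the base axis. Payload 3.4 kg.
Tool frame: the origin (TCP) lies at the very end of the fingers, on their centre line; the grasp point (between the pads) lies 19 mm behind it; z points along the fingers, y is the line along which they close (so a half turn about z gives the same grasp; the last joint's range is limited). The gripper opens to 85 mm and grips with 20 to 120 N. Pads are 22 mm wide; open, the fingers measure 114 mm over their backs; the gripper's body (76 mm by 85 mm) begins 54 mm behind the grasp point. The pads swing forward as they close: fully open they stand 13 mm farther back than shut.
Start: joints at [1.099, 0.276, 1.505, -0, 1.361, -0.121], TCP at [0.198, 0.54, 0.231] pointing down, gripper open.
Joint ranges: [-2.89, 2.89], [-0.75, 2.08], [0.22, 2.7], [-1.18, 4.32], [0.11, 2.71], [-2.7, 2.7]. Speed limits (rad/s): [2.57, 2.57, 3.14, 3.14, 3.14, 3.14].

### API

Orientations are given as a unit quaternion [w, x, y, z].
In Python, from rig import manip, get_image, camera_info gives the robot as it stands. The module is installed in compiled form; this text tells all that it offers.
- The arm moves only by the shell command python3 -m crank 'ROWS' [FORCE]. ROWS is a JSON object of lists of equal length, an entry for each row: "translation": the shift along the tool's x, y, z in mm, a list of three; "roll": the turn about the tool's z in rad; "fingers": the opening, from 0 (shut) to 1 (fully open). A call has 1 to 8 rows; each row shifts and turns the commanded pose from where the row before left it, along the tool's axes as they then stand; what a row does not reach is not made up. A row lasts 1/10 s, in which the tool goes at most 50 mm and 8.59 degrees, less where a joint would pass 70% of its speed; a pose out of reach is approached as far as the arm can. A call is refused whole if a number of a shift passes 50 or a number of a turn 0.15, either way. A call with a gripper value outside its range is refused whole. The fingers move at their own pace and stop on an object; FORCE is the grip in N (left out, the last holds). Time passes only in rows, so rows that do not move let the fingers close. It gives the time, the measured TCP pose, the force, the opening and the grip force at its end, in the units of the state.
- manip.get_state(): the state, without advancing time (a new reading comes with each control period).
- get_image(name): name is "side" or "top" or "wrist"; returns the picture (400x640x3 uint8, blue, green, red); there is no depth.
- camera_info(name): a dict with "mtx" (3x3 intrinsics, pixels), "rvec" (rotation vector, rad) and "tvec" (3), from world to camera coordinates, as OpenCV has them. Camera axes: x right, y down, z forward; pixel columns grow to the right and rows downward; lengths in m; the calibration is good to about 2 mm. A picture is of the moment at which its call begins: read the wrist's pose just before it. camera_info takes no time and is no camera call; for the wrist camera it gives the pose at the moment of the call.
- manip.sign_off(): hands the job in; it is judged then, once.
The state is a dict: "clock": time; "qpos": joint angles; "qd": joint speeds; "effort": joint torques, N m; "position": TCP position; "ee_rot": TCP orientation; "contact_force": force on the tool from outside, world axes, zero at the start; "moment": the same for the moment, N m; "width": finger opening in m; "gripper_force": force on a finger pad.
Only numpy, scipy, OpenCV 4.12 (cv2) and the standard library are available. Lean on these libraries where they do the work, as an engineer would, in place of code of your own. Each camera call takes 0.05 s, during which the arm holds its last target. There are 200 camera calls.

## Working session

There is one attempt and no reset: what is moved stays moved. The work goes in short steps, Python scripts to look and compute and a shell command to move; the robot and the scene stay as the last step left them, time stands still between calls to the robot, and variables do not carry over. Pictures are saved under pics/ and viewed, at most 10 in all, crops included, and the job is handed in when it is done.

```bash
mkdir -p pics; python3 - <<'E'
from rig import manip,get_image,camera_info
import cv2,numpy as np
s=manip.get_state(); print(s)
for n in("side","top","wrist"):
    c=camera_info(n); im=get_image(n); cv2.imwrite(f"pics/{n}0.png",im)
    R=cv2.Rodrigues(np.array(c["rvec"],float))[0]
    print(n,np.round(c["mtx"],1).tolist(),"pos",(-R.T@np.array(c["tvec"]).ravel()).round(3),"fwd",R[2].round(3),"right",R[0].round(3))
E
```

```text
{'clock': 0.0, 'qpos': array([ 1.09900900e+00,  2.76611701e-01,  1.50615855e+00, -1.32880747e-06,
        1.36069415e+00, -1.20979938e-01]), 'qd': array([ 1.04077624e-05, -1.78833755e-03,  7.23361644e-04,  7.38819339e-04,
       -1.33684711e-03,  2.36964777e-04]), 'effort': array([ 2.74048878e-03, -4.16778266e+01, -2.45813853e+01,  4.86433123e-05,
        1.12314970e-02, -2.57628227e-05]), 'position': array([0.19735063, 0.53949911, 0.23042006]), 'ee_rot': array([-2.72713062e-04,  1.74505437e-01,  9.84655766e-01, -8.95258088e-04]), 'contact_force': array([-0.62406658,  0.17704965,  0.54889241]), 'moment': array([ 0.0251259 ,  0.01561288, -0.0424366 ]), 'gripper_force': 0.0, 'width': 0.08517319763095932}
side [[438.1, 0.0, 328.8], [0.0, 438.1, 199.9], [0.0, 0.0, 1.0]] pos [0.524 0.938 0.555] fwd [ 0.009 -0.843 -0.538] right [-1.    -0.01  -0.001]
top [[386.9, 0.0, 322.8], [0.0, 386.9, 194.8], [0.0, 0.0, 1.0]] pos [0.355 0.207 1.019] fwd [ 0.176  0.019 -0.984] right [-0.018 -1.    -0.023]
wrist [[348.7, 0.0, 317.7], [0.0, 348.7, 202.0], [0.0, 0.0, 1.0]] pos [0.12  0.569 0.373] fwd [ 0.305 -0.112 -0.946] right [ 0.343  0.939 -0.001]
```

View pics/top0.png

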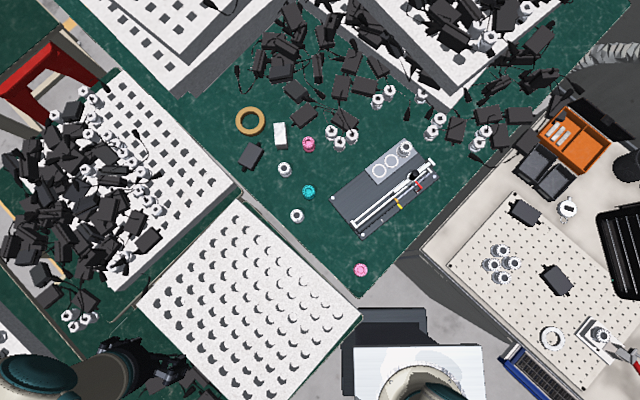

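View pics/side0.png

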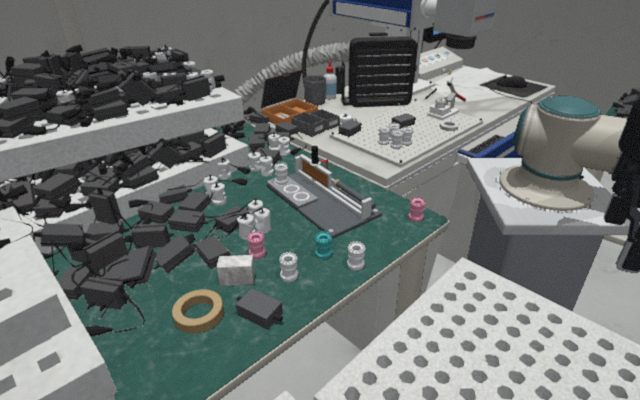

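The top view shows these candidates:
- Lone chrome couplings at top (284,169) and (296,215), side (288,266) and (356,256). These are the ones I want.
- Pink at (308,143) and (361,270), and turquoise at (308,191). These are look-alikes.
- Leaded chrome couplings at (331,132), (339,143) and (351,135), behind the rack. Not meant.
- coupling_c at (405,149), already on seat0.

Next is a close crop and the measurements.

```bash
cat > h.py <<'E'
import cv2,numpy as np
from rig import manip,get_image,camera_info
def cam(n):
    c=camera_info(n);R=cv2.Rodrigues(np.array(c["rvec"],float))[0];t=np.array(c["tvec"],float).ravel()
    return np.array(c["mtx"],float),R,t
def plane(c,uv,z):
    K,R,t=c;o=-R.T@t;d=R.T@np.linalg.solve(K,[uv[0],uv[1],1.]);return o+d*(z-o[2])/d[2]
def proj(c,p):
    K,R,t=c;q=K@(R@np.asarray(p,float)+t);return q[:2]/q[2]
def blobs(m,amin=10):
    n,l,st,ce=cv2.connectedComponentsWithStats(m.astype(np.uint8));return [(ce[i].round(1),st[i].tolist()) for i in range(1,n) if st[i][4]>=amin]
E
python3 - <<'E'
from h import *
im=cv2.imread("pics/top0.png"); c=cam("top")
cv2.imwrite("pics/topcrop.png",cv2.resize(im[115:255,265:445],None,fx=4.2,fy=4.2,interpolation=cv2.INTER_CUBIC))
hsv=cv2.cvtColor(im,cv2.COLOR_BGR2HSV)
def sh(nm,m,z,amin):
    for ce,st in blobs(m,amin):
        if 255<ce[0]<450 and 110<ce[1]<260: print(nm,ce,st,plane(c,ce,z).round(4))
H,S,V=cv2.split(hsv)
sh("chrome",(S<60)&(V>120),.046,15)
sh("red",((H<8)|(H>172))&(S>120)&(V>80),.0,3)
sh("yellow",(H>18)&(H<35)&(S>120)&(V>90),.01,2)
ims=cv2.imread("pics/side0.png")
cv2.imwrite("pics/sidecrop.png",cv2.resize(ims[135:285,250:400],None,fx=4,fy=4,interpolation=cv2.INTER_CUBIC))
E
```

```text
chrome [435.3 125.7] [424, 112, 23, 29, 294] [ 0.7067 -0.0721  0.046 ]
chrome [279.5 133.2] [273, 122, 14, 23, 270] [0.6966 0.3374 0.046 ]
chrome [340.3 136.1] [325, 125, 34, 24, 363] [0.6845 0.1774 0.046 ]
chrome [390.5 161. ] [365, 138, 53, 47, 1042] [0.6141 0.0495 0.046 ]
chrome [395.1 191.8] [350, 157, 86, 72, 684] [0.5329 0.0417 0.046 ]
chrome [284.  168.9] [278, 162, 13, 15, 127] [0.5995 0.3255 0.046 ]
chrome [434.2 176.1] [432, 174, 5, 5, 18] [ 0.5715 -0.06    0.046 ]
chrome [406.2 191.5] [397, 183, 20, 17, 61] [0.533  0.0135 0.046 ]
chrome [332.5 197.5] [331, 196, 4, 4, 16] [0.5216 0.2015 0.046 ]
chrome [296.6 215.6] [290, 209, 14, 14, 130] [0.477  0.2935 0.046 ]
chrome [362.4 234.4] [361, 233, 4, 4, 15] [0.4262 0.1287 0.046 ]
chrome [423.3 258.9] [419, 255, 9, 9, 15] [ 0.3631 -0.0191  0.046 ]
red [418.5 185.1] [415, 181, 8, 10, 24] [ 0.5581 -0.0293  0.    ]
yellow [262.  116.5] [262, 116, 1, 2, 2] [0.7586 0.3907 0.01  ]
yellow [396. 200.] [395, 199, 3, 3, 7] [0.5174 0.0343 0.01  ]
yellow [399.4 205.7] [397, 203, 6, 6, 19] [0.5021 0.0262 0.01  ]
```

View pics/topcrop.png

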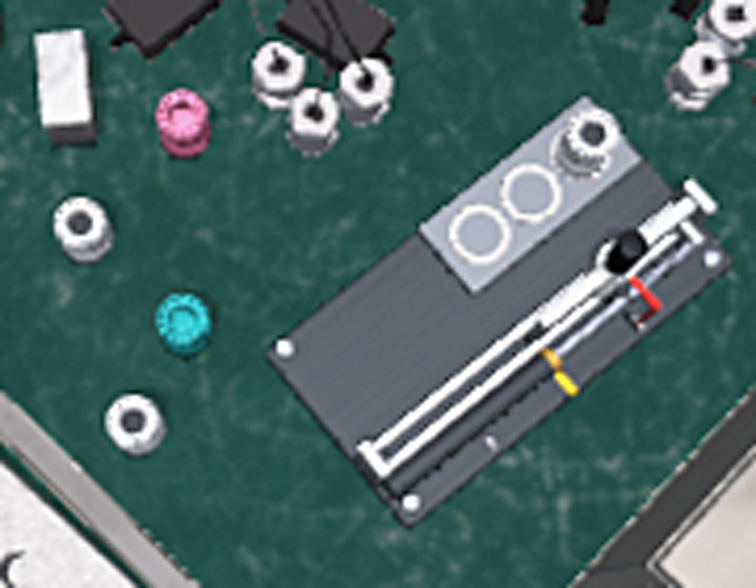

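View pics/sidecrop.png

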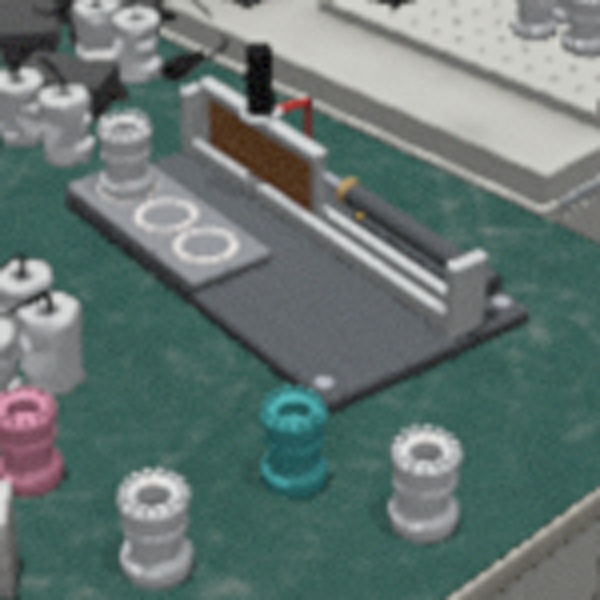

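The crops confirm the choice. The free chrome couplings have their top holes at top (284.0,168) and (296.9,215.5), side (288.2,258.7) and (356.2,248), with no leads. The empty rings are at top (391.4,160.7) and (379.0,170.7), and the plate bolts at (332.9,197.9), (362.6,234.8) and (434.5,176.4).

```bash
python3 - <<'E'
from h import *
T=cam("top");S=cam("side")
def tri(a,b):
    A=[]
    for (K,R,t),p in((T,a),(S,b)):
        P=K@np.c_[R,t];A+= [p[0]*P[2]-P[0],p[1]*P[2]-P[1]]
    v=np.linalg.svd(np.array(A))[2][-1];return v[:3]/v[3]
print("A",plane(T,(296.9,215.5),.046).round(4),plane(S,(356.2,248),.046).round(4),tri((296.9,215.5),(356.2,248)).round(4))
print("B",plane(T,(284,168),.046).round(4),plane(S,(288.2,258.7),.046).round(4),tri((284,168),(288.2,258.7)).round(4))
r1=plane(T,(391.4,160.7),.018);r2=plane(T,(379,170.7),.018)
s1=plane(S,(250+166/4,135+215/4),.018);s2=plane(S,(250+207/4,135+245/4),.018)
print("rings",r1.round(4),r2.round(4),s1.round(4),s2.round(4),np.linalg.norm(r1-r2))
b=[plane(T,p,.012) for p in((332.9,197.9),(362.6,234.8),(434.5,176.4))]
print("bolts",np.round(b,4).tolist())
d=b[1]-b[2];print("yaw from long edge",np.arctan2(-d[0],d[1]),np.linalg.norm(d), "short",np.linalg.norm(b[0]-b[1]))
d=r2-r1;print("yaw rings",np.arctan2(-d[0],d[1])); d=b[0]-b[1];print("yaw short",np.arctan2(d[1],d[0]))
print("c top",plane(T,(265+592/4.2,115+133/4.2),.064).round(4),plane(S,(250+126/4,135+128/4),.064).round(4))
print("handle top",plane(T,(265+629/4.2,115+243/4.2),.108).round(4))
print("block",plane(T,(265+62/4.2,115+80/4.2),.045).round(4))
q=manip.get_state()["ee_rot"];from scipy.spatial.transform import Rotation as Ro
print(Ro.from_quat([*q[1:],q[0]]).as_matrix().round(3))
E
```

```text
A [0.4772 0.2927 0.046 ] [0.4801 0.3052 0.046 ] [0.4789 0.2935 0.0365]
B [0.6019 0.3255 0.046 ] [0.6027 0.3365 0.046 ] [0.604  0.3265 0.0376]
rings [0.6223 0.0425 0.018 ] [0.5957 0.0766 0.018 ] [0.6215 0.0488 0.018 ] [0.5952 0.0821 0.018 ] 0.04317443505830928
bolts [[0.5263, 0.2002, 0.012], [0.4277, 0.1255, 0.012], [0.5783, -0.0701, 0.012]]
yaw from long edge 0.6560732348968075 0.24685441290947766 short 0.12373790163395164
yaw rings 0.6620620166180854
yaw short 0.6486200920321229
c top [0.646  0.0113 0.064 ] [0.6448 0.0259 0.064 ]
handle top [0.5668 0.0029 0.108 ]
block [0.6946 0.3368 0.045 ]
[[-0.939  0.344 -0.001]
 [ 0.344  0.939 -0.001]
 [ 0.    -0.001 -1.   ]]
```

Side and top agree within the pixel error, and the ring spacing measures 43 mm against 42. Rack yaw is about 0.656, taken from the bolts and the rings. I'll turn the tool so its y lies along the rack's x, which makes tool x the rack's +y, then hover over coupling A.

```bash
python3 -m crank '{"translation":[[0,0,0],[0,0,0],[0,0,0],[0,0,0]],"roll":[0.141,0.141,0.141,0.141],"fingers":[0.7,0.7,0.7,0.7]}' 30
python3 -m crank '{"translation":[[-46,9,0],[-46,9,0],[-46,9,0],[-46,9,0],[-46,9,10],[-46,9,10],[-46,9,10],[-20,9,10]],"roll":[0,0,0,0,0,0,0,0],"fingers":[0.7,0.7,0.7,0.7,0.7,0.7,0.7,0.7]}'
python3 - <<'E'
from h import *
s=manip.get_state();W=cam("wrist");im=get_image("wrist");cv2.imwrite("pics/w1.png",im)
print(s["clock"],s["position"],s["width"],s["qpos"].round(2))
hsv=cv2.cvtColor(im,cv2.COLOR_BGR2HSV)
for nm,p in(("A",(.478,.293,.046)),("B",(.603,.327,.046)),("seat1",(.623,.044,.018))): print(nm,proj(W,p).round(1))
for ce,st in blobs((hsv[...,1]<60)&(hsv[...,2]>110),150): print(ce,st)
from scipy.spatial.transform import Rotation as Ro
q=s["ee_rot"];print(Ro.from_quat([*q[1:],q[0]]).as_matrix().round(3))
E
```

```text
clock: 0.55
position: [0.1975, 0.5398, 0.2309]
ee_rot: [0.0, 0.444, 0.896, -0.0]
contact_force: [-0.9, -0.1, 1.2]
width: 0.0596
gripper_force: 0.0
clock: 1.35
position: [0.4657, 0.3098, 0.1907]
ee_rot: [0.001, 0.443, 0.897, -0.0]
contact_force: [0.2, 1.4, 0.4]
width: 0.0596
gripper_force: 0.0
1.35 [0.46567561 0.30980318 0.19072353] 0.059647188698698304 [ 0.46  0.28  1.61 -0.    1.26 -0.19]
A [316.1 207.9]
B [446.3 257.9]
seat1 [286.7 420.5]
[320.7  67.4] [0, 0, 640, 165, 65752]
[183.2 181.9] [0, 103, 640, 144, 3606]
[320.3 198.5] [303, 177, 36, 46, 1040]
[442.7 248.3] [420, 225, 45, 47, 1016]
[524.5 300.6] [491, 273, 68, 54, 1748]
[ 44.8 347.4] [0, 341, 92, 13, 273]
[ 49.8 370.6] [0, 356, 91, 40, 1387]
[387.2 381.9] [381, 370, 14, 27, 205]
[287.5 380.1] [262, 375, 48, 14, 520]
[ 17.8 389.9] [0, 377, 42, 23, 695]
[[-0.607  0.794  0.001]
 [ 0.794  0.607 -0.001]
 [-0.002 -0.    -1.   ]]
```

View pics/w1.png

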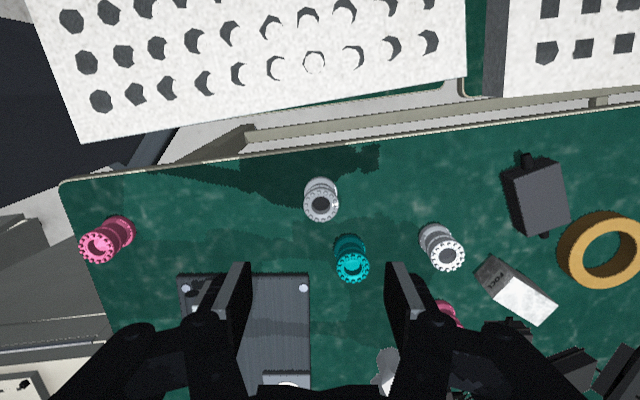

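The wrist view shows A's hole at about (321,205) and B's at about (446,256), matching the predictions (316,208) and (446,258). Turquoise is at (351,266). I'll refine A and compute the move.

```bash
cat >> h.py <<'E'
from scipy.spatial.transform import Rotation as Ro
def tool():
    s=manip.get_state();q=s["ee_rot"];return s,Ro.from_quat([*q[1:],q[0]]).as_matrix()
def go(p):
    s,M=tool();return (M.T@(np.asarray(p)-s["position"])*1000).round(1)
E
python3 - <<'E'
from h import *
W=cam("wrist")
A=plane(W,(320.6,204.5),.046);B=plane(W,(446.5,256),.046)
print(A.round(4),B.round(4)); A[2]=.012;B[2]=.012
print(go(A),go(B),proj(W,manip.get_state()["position"]))
E
```

```text
[0.4806 0.2973 0.046 ] [0.6024 0.3275 0.046 ]
[-16.7   3.6 176.9] [-66.5 118.7 176.9] [315.71754026 272.44830872]
```

```bash
python3 -m crank '{"translation":[[-17,3,30],[0,0,45],[0,0,45],[0,0,35],[0,0,20],[0,0,0],[0,0,0]],"roll":[0,0,0,0,0,0,0],"fingers":[0.7,0.7,0.7,0.7,0.7,0.7,0.7]}' 30
python3 -m crank '{"translation":[[0,0,0],[0,0,0],[0,0,0],[0,0,0],[0,0,0],[0,0,0]],"roll":[0,0,0,0,0,0],"fingers":[0.2,0.2,0.2,0.2,0.2,0.2]}' 30
```

```text
clock: 2.1
position: [0.476, 0.3016, 0.0165]
ee_rot: [-0.0, 0.442, 0.897, -0.0]
contact_force: [0.4, 0.4, 0.2]
width: 0.0599
gripper_force: 0.0
clock: 2.7
position: [0.4771, 0.3019, 0.0182]
ee_rot: [0.001, 0.442, 0.897, 0.001]
contact_force: [-1.3, 0.5, 6.8]
width: 0.0301
gripper_force: 29.9
```

It gripped at 30 mm width, but the tool sits about 5 mm off along tool x. I'll lift, then measure where the coupling sits relative to the tool.

```bash
python3 -m crank '{"translation":[[0,0,-15],[0,0,-30],[0,0,-40],[0,0,-40],[0,0,0],[0,0,0]],"roll":[0,0,0,0,0,0],"fingers":[0.2,0.2,0.2,0.2,0.2,0.2]}' 30
python3 - <<'E'
from h import *
s,M=tool();W=cam("wrist");im=get_image("wrist")
cv2.imwrite("pics/w2.png",cv2.resize(im[150:400,160:480],None,fx=2.4,fy=2.4,interpolation=cv2.INTER_CUBIC))
print(s["position"],s["width"],s["gripper_force"])
for dx in(-10,-5,0,5):
  print(dx,proj(W,s["position"]+M@[dx/1000,0,-.034]).round(1))
print(proj(W,(.6024,.3275,.046)))
E
```

```text
clock: 3.3
position: [0.4764, 0.3015, 0.1427]
ee_rot: [0.001, 0.442, 0.897, 0.001]
contact_force: [0.2, -0.5, -1.4]
width: 0.03
gripper_force: 30.2
[0.47642725 0.30148342 0.14269431] 0.030032345568623515 30.163686789364874
-10 [315.3 341.6]
-5 [315.3 330.7]
0 [315.2 319.6]
5 [315.2 308.2]
[464.43318146 271.66221447]
```

View pics/w2.png

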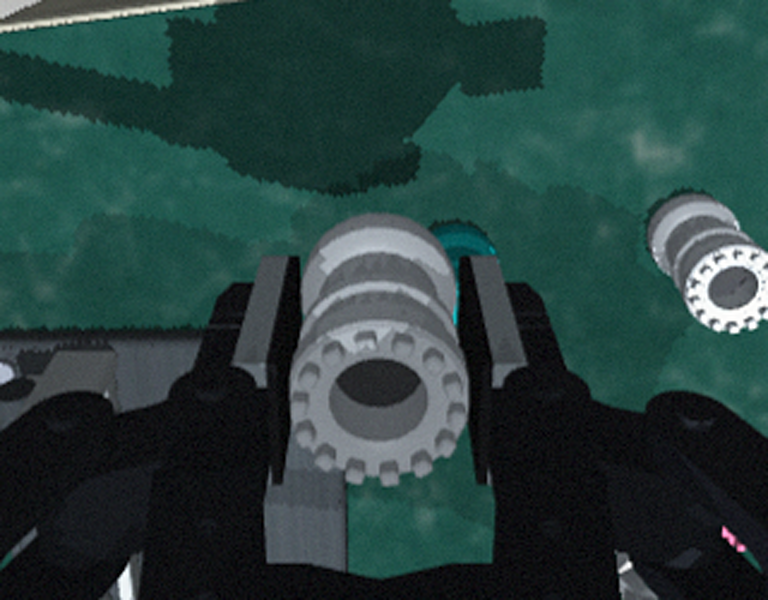

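```bash
python3 - <<'E'
from h import *
s,M=tool();W=cam("wrist")
p=plane(W,(317.9,316.9),s["position"][2]+.0278)
off=M.T@(p-s["position"]);print("coupling in tool (mm)",off*1000)
y=.656;ex=np.array([np.cos(y),np.sin(y),0]);ey=np.array([-np.sin(y),np.cos(y),0])
T=cam("top")
r1=plane(T,(391.4-.38,160.7-.38),.018);r2=plane(T,(379-.38,170.7-.38),.018)
b=[plane(T,np.array(p)-.38,.012) for p in((332.9,197.9),(362.6,234.8),(434.5,176.4))]
print("seats",r1,r2)
print("seat mid -> rack origin", (r1+r2)/2-.040*ex)   # minus y of seats
# bolts inset: centre of b0? corners (-75..68, +-135)
mid=(b[0]+b[2])/2; print("plate centre from diagonal bolts",mid,"-> origin",mid+.0035*ex)
W0=go(r2);print(W0,"yaw tool",np.arctan2(M[1,1],M[0,1]))
print("seats in image",proj(W,r1),proj(W,r2))
E
```

```text
coupling in tool (mm) [ -3.4738733    0.96999246 -27.80045323]
seats [0.62333685 0.04347289 0.018     ] [0.59678615 0.07752876 0.018     ]
seat mid -> rack origin [0.57836396 0.03610274 0.018     ]
plate centre from diagonal bolts [0.55332603 0.06601829 0.012     ] -> origin [0.55609956 0.06815313 0.012     ]
[-251.1  -40.2  123.2] yaw tool 0.6560259105840546
seats in image [279.36980293 454.96376742] [277.6425577  425.20710389]
```

The coupling sits about (-3.5, +1) mm from the TCP in tool x,y. Next I'll fly past the seats at height so the wrist camera can see the rings.

```bash
python3 -m crank '{"translation":[[-42,-5,0],[-42,-5,0],[-42,-5,0],[-42,-5,0],[-42,-5,0],[-42,-5,0],[-42,-5,0],[-42,-5,0]],"roll":[0,0,0,0,0,0,0,0],"fingers":[0.2,0.2,0.2,0.2,0.2,0.2,0.2,0.2]}' 30
python3 -m crank '{"translation":[[0,0,0],[0,0,0]],"roll":[0,0],"fingers":[0.2,0.2]}' 30
python3 - <<'E'
from h import *
s,M=tool();W=cam("wrist");im=get_image("wrist")
cv2.imwrite("pics/w3.png",im)
print(s["position"],s["width"],s["gripper_force"])
r1=np.array([.6233,.0435,.018]);r2=np.array([.5968,.0775,.018])
print(go(r1),go(r2),proj(W,r1),proj(W,r2))
E
```

```text
clock: 4.15
position: [0.6486, 0.0091, 0.1389]
ee_rot: [-0.002, 0.442, 0.897, -0.001]
contact_force: [1.3, 0.5, -1.0]
width: 0.0305
gripper_force: 30.2
clock: 4.35
position: [0.6482, 0.0097, 0.1388]
ee_rot: [-0.002, 0.443, 0.897, -0.001]
contact_force: [-0.2, 0.6, -0.3]
width: 0.03
gripper_force: 30.2
[0.64820222 0.00972271 0.13881352] 0.02997391533467706 30.157377892646764
[ 40.4   0.8 121.4] [ 83.5   0.5 121.5] [317.87963877 141.0599357 ] [317.42425996  80.42358302]
```

View pics/w3.png

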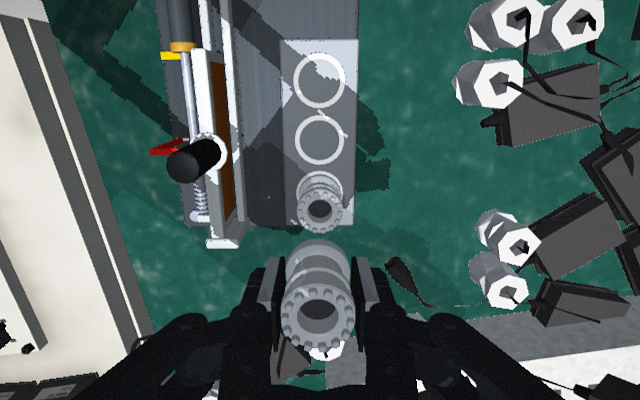

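Rings appear at about (319,80) for seat2 and (319,139) for seat1, within 3 px of the predictions. coupling_c is at (320,208) and the handle at (190,160). I'll fit ellipses to the rings.

```bash
python3 - <<'E'
from h import *
im=cv2.imread("pics/w3.png");W=cam("wrist");s,M=tool()
g=im.min(axis=2)
m=np.zeros(g.shape,np.uint8);m[48:167,285:355]=(g[48:167,285:355]>205)
rs=[]
for (v0,v1) in((48,110),(112,167)):
    q=m.copy();q[:v0]=0;q[v1:]=0
    cs=sorted(cv2.findContours(q,cv2.RETR_EXTERNAL,cv2.CHAIN_APPROX_NONE)[0],key=lambda c:-np.ptp(c[:,0,0]))
    e=cv2.fitEllipse(cv2.convexHull(cs[0]));p=plane(W,e[0],.018);rs.append(p);print(np.round(e[0],1),np.round(e[1],1),p.round(4),go(p))
d=rs[0]-rs[1];print(np.linalg.norm(d),np.arctan2(-d[0],d[1]))
for uv in((317,312),(317,314),(317,310)):
    p=plane(W,uv,s["position"][2]+.0278);print("held",(M.T@(p-s["position"])*1000).round(1))
E
```

```text
[319.   72.4] [60.8 67.1] [0.5939 0.0834 0.018 ] [ 90.    1.9 121.5]
[319.2 139.1] [47.7 48.8] [0.6228 0.0462 0.018 ] [ 42.9   2.1 121.4]
0.04708710093492067 0.6603044839119291
held [ -1.2   0.6 -27.8]
held [ -2.1   0.6 -27.8]
held [ -0.3   0.6 -27.8]
```

```bash
python3 -m crank '{"translation":[[22,1,0],[22,0,0],[0,0,25],[0,0,30],[0,0,20],[0,0,10],[0,0,0],[0,0,0]],"roll":[0,0,0,0,0,0,0,0],"fingers":[0.2,0.2,0.2,0.2,0.2,0.2,0.2,0.2]}' 30
python3 - <<'E'
from h import *
s,M=tool();W=cam("wrist");im=get_image("wrist");T=cam("top");t=get_image("top");S=get_image("side")
a=cv2.resize(im[100:400,160:480],(400,375));b=cv2.resize(S[140:230,260:340],(400,450),interpolation=cv2.INTER_CUBIC)
cv2.imwrite("pics/w4.png",np.hstack([cv2.copyMakeBorder(a,0,75,0,0,0),b]))
print(s["position"],go([.6230,.0445,.018]),go([.5968,.0775,.018]))
E
```

```text
clock: 5.2
position: [0.6233, 0.0472, 0.0573]
ee_rot: [0.001, 0.441, 0.897, 0.0]
contact_force: [0.2, -0.4, 0.5]
width: 0.0301
gripper_force: 30.2
[0.62332526 0.04715876 0.05726809] [-0.7 -2.1 39.7] [41.4 -2.7 39.6]
```

View pics/w4.png

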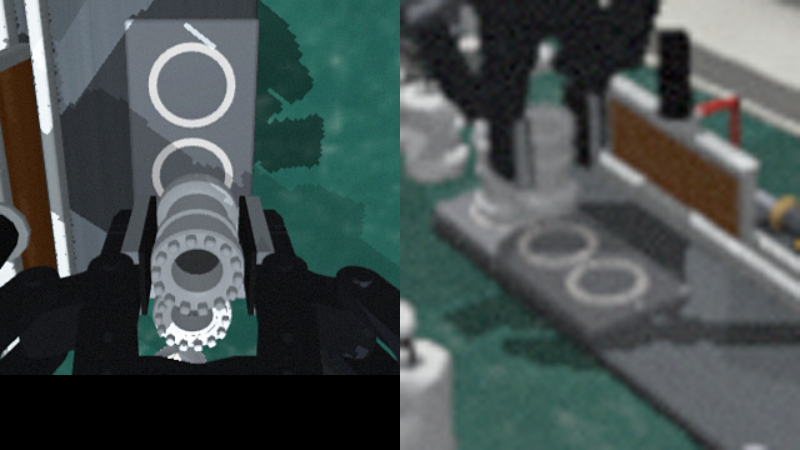

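The rings are now close: seat2 at wrist (313.6,167) and seat1 at about (314,242), with the coupling held upright above seat1. I'll recompute the offset.

```bash
python3 - <<'E'
from h import *
W=cam("wrist");s,M=tool()
for uv in((313.6,167),(313.6,242)):
    p=plane(W,uv,.018);print(p.round(4),go(p))
for v in(316,319): print((M.T@(plane(W,(317.3,v),s["position"][2]+.0278)-s["position"])*1000).round(1))
E
```

```text
[0.5984 0.0778 0.018 ] [40.6 -1.3 39.7]
[0.6252 0.0428 0.018 ] [-3.4 -1.4 39.7]
[ -3.1   0.7 -27.8]
[ -4.5   0.7 -27.8]
```

```bash
python3 -m crank '{"translation":[[2,-2,0],[0,0,10],[0,0,7],[0,0,3],[0,0,0],[0,0,0]],"roll":[0,0,0,0,0,0],"fingers":[0.2,0.2,0.2,0.2,0.2,0.2]}' 30; python3 -m crank '{"translation":[[0,0,1],[0,0,0],[0,0,0]],"roll":[0,0,0],"fingers":[0.2,0.2,0.2]}' 30
```

```text
clock: 5.95
position: [0.6197, 0.0464, 0.0362]
ee_rot: [-0.001, 0.442, 0.897, -0.0]
contact_force: [-2.8, -0.2, 4.0]
width: 0.0301
gripper_force: 30.6
clock: 6.25
position: [0.6197, 0.0464, 0.0362]
ee_rot: [-0.0, 0.442, 0.897, -0.0]
contact_force: [-3.4, -0.1, 9.4]
width: 0.03
gripper_force: 31.2
```

Down on the shelf at 9 N. I'll open a little, rise, and move back right to check the result.

```bash
python3 -m crank '{"translation":[[0,0,0],[0,0,0],[0,0,0],[0,0,0],[0,0,-10],[0,0,-30],[0,0,-40],[0,0,-30]],"roll":[0,0,0,0,0,0,0,0],"fingers":[0.5,0.55,0.55,0.55,0.55,0.55,0.55,0.55]}' 30
python3 - <<'E'
from h import *
T=cam("top");t=get_image("top");s,M=tool();W=cam("wrist");w=get_image("wrist");cv2.imwrite("pics/wx.png",w)
print(s["position"],s["width"],s["gripper_force"],go([.6024,.3275,.012]),go([.597,.0775,.036]))
a=cv2.resize(w[100:400,160:480],(400,375));S=get_image("side");b=cv2.resize(S[140:230,260:340],(400,450),interpolation=cv2.INTER_CUBIC)
cv2.imwrite("pics/w5.png",np.hstack([cv2.copyMakeBorder(a,0,75,0,0,0),b]))
print(proj(W,[.623,.044,.064]),proj(W,[.597,.0775,.018]))
E
```

```text
clock: 7.05
position: [0.6212, 0.0464, 0.1481]
ee_rot: [0.001, 0.442, 0.897, 0.001]
contact_force: [1.1, -0.5, 0.2]
width: 0.047
gripper_force: 0.0
[0.62418788 0.04640084 0.15342434] 0.046871341685945256 0.0 [236.9 153.2 139. ] [ 41.9  -3.4 115. ]
[311.70231316 207.80454531] [311.58403782 137.28175307]
```

View pics/w5.png

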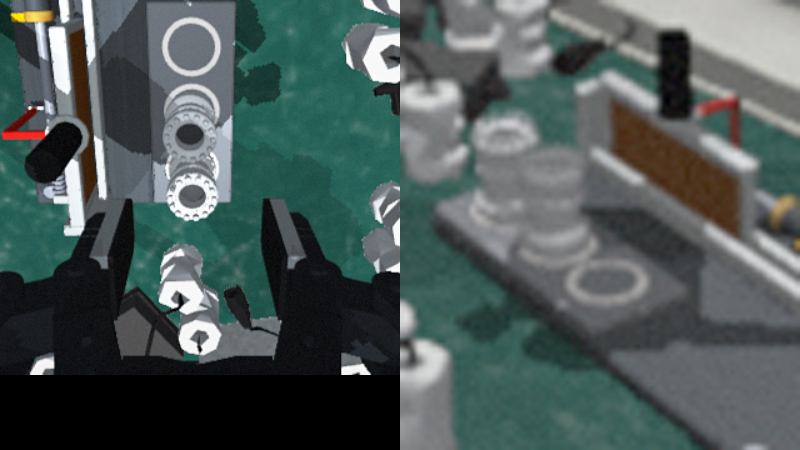

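coupling_a stands upright on seat1, its crown at wrist (310,210) beside coupling_c's at (313,254). The seat2 ring is at (313,138), as predicted. Next is B.

```bash
python3 - <<'E'
from h import *
W=cam("wrist");a=plane(W,(310.3,209.5),.064);c=plane(W,(312.7,253.4),.064);r=plane(W,(312.7,137.4),.018)
_,M=tool();print(a,c,r,"a-c",M.T@(a-c)*1000,"r-a",M.T@(r-a)*1000)
E
python3 -m crank '{"translation":[[30,20,0],[30,20,0],[30,20,0],[30,20,0],[30,20,0],[30,20,0],[30,18,0],[27,15,0]],"roll":[0,0,0,0,0,0,0,0],"fingers":[0.65,0.65,0.65,0.65,0.65,0.65,0.65,0.65]}' 30
python3 -m crank '{"translation":[[0,0,10],[0,0,20],[0,0,0],[0,0,0]],"roll":[0,0,0,0],"fingers":[0.65,0.65,0.65,0.65]}' 30
python3 - <<'E'
from h import *
s,M=tool();W=cam("wrist");im=get_image("wrist");g=cv2.cvtColor(im,cv2.COLOR_BGR2HSV)
p0=[.6024,.327,.046];u=proj(W,p0);print(s["position"],go([.6024,.327,.012]),u)
for ce,st in blobs((g[...,1]<60)&(g[...,2]>105),200):
    if abs(ce[0]-u[0])<60 and abs(ce[1]-u[1])<60: print(ce,st)
# dark hole inside crown
x,y=int(u[0]),int(u[1]);gr=cv2.cvtColor(im,cv2.COLOR_BGR2GRAY)
cv2.imwrite("pics/w6.png",cv2.resize(im[max(y-90,0):y+90,x-120:x+120],None,fx=3,fy=3,interpolation=cv2.INTER_CUBIC));print(x-120,max(y-90,0))
E
```

```text
[0.61958    0.04387553 0.064     ] [0.64149677 0.01790369 0.064     ] [0.59472186 0.0785992  0.018     ] a-c [33.94904971 -1.5234529  -0.14889081] r-a [42.86933273  1.24847105 45.8292697 ]
clock: 8.0
position: [0.596, 0.3291, 0.1438]
ee_rot: [-0.001, 0.441, 0.897, -0.001]
contact_force: [0.2, -0.9, 1.1]
width: 0.0558
gripper_force: 0.0
clock: 8.4
position: [0.5964, 0.3266, 0.1141]
ee_rot: [-0.001, 0.442, 0.897, -0.001]
contact_force: [0.7, -0.0, 0.5]
width: 0.0554
gripper_force: 0.0
[0.59643238 0.32660461 0.11408051] [ -3.1   4.3 103.1] [324.1172266  223.07225941]
[327.6 212.6] [305, 183, 47, 61, 1907]
204 133
```

```bash
python3 - <<'E'
from h import *
s,M=tool();W=cam("wrist");im=get_image("wrist");gr=cv2.cvtColor(im,cv2.COLOR_BGR2GRAY)
sub=gr[205:242,305:352]
for th in(90,110): print(th,[(ce+[305,205],st[2:]) for ce,st in blobs(sub<th,25)])
p=plane(W,(328.3,221.7),.046);print("B",p,go([p[0],p[1],.012]))
T=cam("top");t=get_image("top")
big=cv2.resize(t[135:180,370:425],None,fx=8,fy=8,interpolation=cv2.INTER_CUBIC);g=cv2.cvtColor(big,cv2.COLOR_BGR2GRAY)
for th in(90,110,130):
  for ce,st in blobs(g<th,100):
    if st[4]<4000 and st[0]>0 and st[1]>0:
        uv=(ce+.5)/8-.5+[370,135];print(th,uv.round(1),st[2:],plane(T,uv,.064).round(4))
cv2.imwrite("pics/t7.png",cv2.resize(t[130:215,350:445],None,fx=6,fy=6,interpolation=cv2.INTER_CUBIC))
E
```

```text
90 [(array([347.8, 229.1]), [14, 37, 151]), (array([326.6, 217.6]), [24, 18, 324]), (array([308.8, 237.5]), [13, 13, 77])]
110 [(array([347.5, 228.7]), [18, 37, 168]), (array([326.8, 219.4]), [25, 23, 425]), (array([308.9, 237.5]), [14, 13, 79])]
B [0.60510956 0.32942886 0.046     ] [ -2.7   7.3 103.7]
90 [405.8 146.4] [43, 40, 1251] [0.6467 0.0116 0.064 ]
90 [399.3 149.1] [11, 26, 102] [0.64   0.0285 0.064 ]
90 [394.6 156. ] [43, 39, 1342] [0.6222 0.0412 0.064 ]
90 [388.8 164.5] [21, 16, 137] [0.6002 0.0572 0.064 ]
90 [421.  176.7] [60, 51, 795] [ 0.5668 -0.0221  0.064 ]
90 [403.  178.9] [14, 11, 140] [0.5622 0.0233 0.064 ]
110 [405.8 146.4] [45, 42, 1436] [0.6467 0.0117 0.064 ]
110 [400.4 150.8] [38, 52, 722] [0.6355 0.0261 0.064 ]
110 [405.2 153.2] [17, 13, 130] [0.6288 0.0141 0.064 ]
110 [394.6 156. ] [45, 41, 1504] [0.6223 0.0414 0.064 ]
110 [392.6 162.2] [66, 25, 543] [0.6059 0.0472 0.064 ]
110 [388.5 163.9] [41, 36, 392] [0.6018 0.0577 0.064 ]
110 [421.1 176.6] [62, 52, 1023] [ 0.5669 -0.0223  0.064 ]
110 [423.8 178.8] [13, 14, 132] [ 0.5612 -0.0288  0.064 ]
130 [405.7 146.4] [48, 45, 1599] [0.6468 0.0118 0.064 ]
130 [402.1 151.8] [75, 68, 1624] [0.6328 0.0217 0.064 ]
130 [394.6 155.9] [47, 43, 1660] [0.6223 0.0414 0.064 ]
130 [403.1 156.1] [32, 12, 297] [0.6214 0.0199 0.064 ]
130 [390.5 162.2] [92, 70, 2181] [0.606  0.0525 0.064 ]
130 [421.5 171.5] [16, 16, 103] [ 0.5801 -0.0241  0.064 ]
130 [421.1 176.6] [63, 53, 1204] [ 0.5669 -0.0223  0.064 ]
130 [423.8 178.7] [15, 17, 170] [ 0.5615 -0.0286  0.064 ]
```

By the top view, coupling_a stands 38 mm from coupling_c against a nominal 42, so it is within tolerance. Now I'll descend on B.

```bash
python3 -m crank '{"translation":[[-3,6,0],[0,0,30],[0,0,30],[0,0,25],[0,0,13],[0,0,0],[0,0,0]],"roll":[0,0,0,0,0,0,0],"fingers":[0.65,0.65,0.65,0.65,0.65,0.65,0.65]}' 30
python3 -m crank '{"translation":[[0,0,0],[0,0,0],[0,0,0],[0,0,0],[0,0,0],[0,0,0]],"roll":[0,0,0,0,0,0],"fingers":[0.2,0.2,0.2,0.2,0.2,0.2]}' 30
python3 -m crank '{"translation":[[0,0,-15],[0,0,-30],[0,0,-40],[0,0,-40],[0,0,0],[0,0,0]],"roll":[0,0,0,0,0,0],"fingers":[0.2,0.2,0.2,0.2,0.2,0.2]}' 30
python3 - <<'E'
from h import *
s,M=tool();W=cam("wrist");im=get_image("wrist");gr=cv2.cvtColor(im,cv2.COLOR_BGR2GRAY)
cv2.imwrite("pics/w8.png",im);print(s["position"],s["width"],go([.597,.0775,.0365]))
u=proj(W,s["position"]+M@[-.004,0,-.028]);x,y=map(int,u);print(u)
sub=gr[y-35:y+35,x-30:x+30]
for th in(80,100,120): print(th,[(ce+[x-30,y-35],st[2:]) for ce,st in blobs(sub<th,60)])
E
```

```text
clock: 9.25
position: [0.6047, 0.3292, 0.0183]
ee_rot: [0.001, 0.442, 0.897, 0.001]
contact_force: [-0.4, -0.1, 0.2]
width: 0.0555
gripper_force: 0.0
clock: 9.85
position: [0.605, 0.3294, 0.0193]
ee_rot: [0.001, 0.442, 0.897, 0.001]
contact_force: [0.0, 0.7, 5.5]
width: 0.0305
gripper_force: 30.4
clock: 10.45
position: [0.604, 0.3291, 0.1442]
ee_rot: [0.001, 0.442, 0.897, 0.001]
contact_force: [0.7, -0.6, -2.0]
width: 0.0306
gripper_force: 30.0
[0.60401462 0.3290697  0.14422416] 0.030643913042163122 [-195.4 -157.9  105.9]
[315.37018408 318.33239468]
80 [(array([317.6, 295.6]), [36, 22, 585]), (array([339.8, 341.4]), [11, 25, 218]), (array([298.5, 342.3]), [9, 23, 134])]
100 [(array([317.5, 301.9]), [42, 35, 1120]), (array([321.7, 341.5]), [51, 27, 706])]
120 [(array([317.5, 302.1]), [42, 35, 1169]), (array([316. , 339.4]), [60, 34, 1084])]
```

B is held nearly on centre. Its hole is at row 302, against 315 for A, so the tool-x offset is about 0. Now to seat2.

```bash
python3 -m crank '{"translation":[[-24,-20,0],[-24,-20,0],[-24,-20,0],[-24,-20,0],[-24,-20,0],[-24,-20,0],[-24,-20,0],[-24,-18,0]],"roll":[0,0,0,0,0,0,0,0],"fingers":[0.2,0.2,0.2,0.2,0.2,0.2,0.2,0.2]}' 30
python3 -m crank '{"translation":[[0,0,15],[0,0,20],[0,0,20],[0,0,0],[0,0,0]],"roll":[0,0,0,0,0],"fingers":[0.2,0.2,0.2,0.2,0.2]}' 30
python3 - <<'E'
from h import *
print(go([.5965,.078,.0373]))
W=cam("wrist");print(proj(W,[.5965,.078,.018]));cv2.imwrite("pics/w9.png",get_image("wrist"))
E
```

```text
clock: 11.3
position: [0.5936, 0.079, 0.1401]
ee_rot: [-0.002, 0.442, 0.897, -0.001]
contact_force: [0.8, -0.8, -1.2]
width: 0.0305
gripper_force: 30.0
clock: 11.8
position: [0.5945, 0.0804, 0.086]
ee_rot: [-0.002, 0.442, 0.897, -0.001]
contact_force: [-0.6, 0.2, 0.3]
width: 0.031
gripper_force: 30.1
[-3.2  0.3 48.7]
[316.73374922 222.94252486]
```

```bash
python3 -m crank '{"translation":[[-2,0,0],[0,0,20],[0,0,15],[0,0,8],[0,0,3],[0,0,2],[0,0,0],[0,0,0]],"roll":[0,0,0,0,0,0,0,0],"fingers":[0.2,0.2,0.2,0.2,0.2,0.2,0.2,0.2]}' 30; python3 - <<'E'
from h import *
print(go([.5965,.078,.0373]))
E
```

```text
clock: 12.65
position: [0.5973, 0.0788, 0.04]
ee_rot: [0.001, 0.442, 0.897, 0.0]
contact_force: [-0.1, -0.2, -0.5]
width: 0.0309
gripper_force: 30.0
[-0.1 -1.2  2.7]
```

```bash
python3 -m crank '{"translation":[[0,-1,2],[0,0,1],[0,0,1],[0,0,0]],"roll":[0,0,0,0],"fingers":[0.2,0.2,0.2,0.2]}' 30
python3 -m crank '{"translation":[[0,0,0],[0,0,0],[0,0,0],[0,0,0],[0,0,-10],[0,0,-30],[0,0,-40],[0,0,-30]],"roll":[0,0,0,0,0,0,0,0],"fingers":[0.5,0.55,0.55,0.55,0.55,0.55,0.55,0.55]}' 30
python3 -m crank '{"translation":[[45,0,0],[45,0,0],[45,0,0],[0,0,0]],"roll":[0,0,0,0],"fingers":[0.55,0.55,0.55,0.55]}' 30
python3 - <<'E'
from h import *
T=cam("top");t=get_image("top");cv2.imwrite("pics/t10.png",t);s,M=tool()
big=cv2.resize(t[135:180,370:425],None,fx=8,fy=8,interpolation=cv2.INTER_CUBIC);g=cv2.cvtColor(big,cv2.COLOR_BGR2GRAY)
P=[]
for ce,st in blobs(g<90,600):
    uv=(ce+.5)/8-.5+[370,135];p=plane(T,uv,.064);P.append(p);print(uv.round(1),st,p.round(4),(M.T@(p-P[0])*1000).round(1))
S=get_image("side");cv2.imwrite("pics/s10.png",cv2.resize(S[130:240,250:380],None,fx=5,fy=5,interpolation=cv2.INTER_CUBIC))
E
```

```text
clock: 13.05
position: [0.5963, 0.0781, 0.0372]
ee_rot: [0.001, 0.442, 0.897, 0.0]
contact_force: [-1.3, -0.4, 9.4]
width: 0.0304
gripper_force: 31.2
clock: 13.85
position: [0.5967, 0.0782, 0.148]
ee_rot: [0.001, 0.442, 0.897, 0.001]
contact_force: [0.3, 0.8, 0.3]
width: 0.0468
gripper_force: 0.0
clock: 14.25
position: [0.5096, 0.1886, 0.146]
ee_rot: [-0.002, 0.44, 0.898, 0.0]
contact_force: [0.6, -0.2, 0.1]
width: 0.0464
gripper_force: 0.0
[377.7 146. ] [40, 0, 51, 188, 2824] [0.6495 0.083  0.064 ] [0. 0. 0.]
[403.2 150.7] [0, 0, 440, 324, 43460] [0.6355 0.0188 0.064 ] [-42.2 -50.4  -0. ]
[405.8 146.4] [268, 76, 43, 40, 1254] [0.6467 0.0116 0.064 ] [-54.8 -46.   -0. ]
[412.2 173.9] [277, 269, 120, 91, 6362] [ 5.745e-01 -3.000e-04  6.400e-02] [-1.990e+01 -1.103e+02 -1.000e-01]
[421.  176.7] [380, 309, 60, 51, 807] [ 0.5668 -0.0221  0.064 ] [-3.240e+01 -1.298e+02 -1.000e-01]
```

View pics/s10.png

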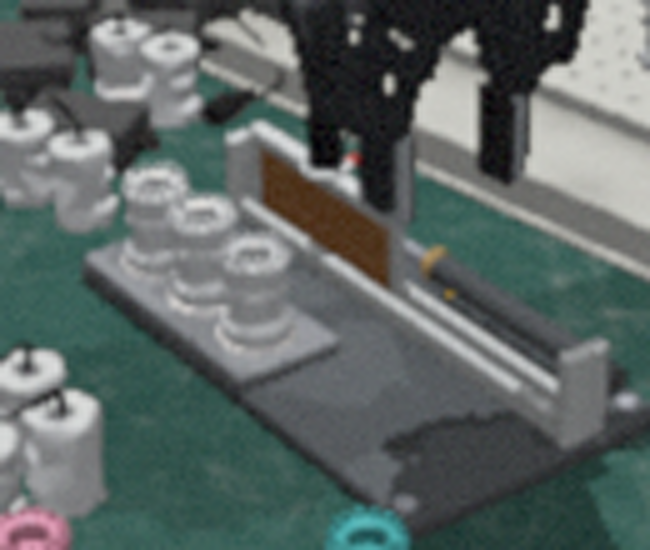

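All three couplings stand upright in a neat row on the seats: side-crop crowns at (155,185), (203,215) and (255,255). That was my tenth and last picture. Next I'll turn the tool 90° so it closes along the rack's y on the handle, and check the handle's position from the saved top image.

```bash
python3 -m crank '{"translation":[[0,0,0],[0,0,0],[0,0,0],[0,0,0],[0,0,0],[0,0,0]],"roll":[0.143,0.143,0.143,0.143,0.143,0.143],"fingers":[0.7,0.7,0.7,0.7,0.7,0.7]}' 30
python3 -m crank '{"translation":[[0,0,0],[0,0,0],[0,0,0],[0,0,0],[0,0,0],[0,0,0]],"roll":[0.143,0.143,0.143,0.143,0.143,0],"fingers":[0.7,0.7,0.7,0.7,0.7,0.7]}' 60
python3 - <<'E'
from h import *
T=cam("top");im=cv2.imread("pics/top0.png");x0,y0=400,162
big=cv2.resize(im[y0:y0+25,x0:x0+30],None,fx=8,fy=8,interpolation=cv2.INTER_CUBIC)
for th in(35,50,65):
  for ce,st in blobs(big.max(axis=2)<th,150):
    f=lambda q:(np.array(q)+.5)/8-.5+[x0,y0]
    print(th,f(ce).round(1),f(st[:2]).round(1),f([st[0]+st[2],st[1]+st[3]]).round(1),st[4]/64,plane(T,f(ce),.086).round(4))
for z in(.064,.108): print(proj(T,[.567,.0025,z]).round(1))
s,M=tool();print(M.round(3).tolist(),s["qpos"].round(2),go([.567,.0025,.076]))
E
```

```text
clock: 14.95
position: [0.5152, 0.1838, 0.1455]
ee_rot: [0.0, 0.777, 0.629, 0.0]
contact_force: [0.1, -0.8, -0.2]
width: 0.0598
gripper_force: 0.0
clock: 15.55
position: [0.515, 0.1839, 0.1455]
ee_rot: [0.0, 0.947, 0.32, 0.0]
contact_force: [0.7, -0.6, -0.7]
width: 0.0593
gripper_force: 0.0
35 [417.2 172.5] [415.4 169.9] [418.7 175.1] 5.484375 [ 0.5727 -0.0081  0.086 ]
35 [412.1 176.6] [409.1 172.1] [416.9 179.6] 27.4375 [0.5627 0.0049 0.086 ]
50 [413.3 175. ] [408.9 169.4] [418.8 179.7] 45.890625 [0.5666 0.0017 0.086 ]
50 [426.4 172.2] [425.2 170.4] [427.8 173.7] 2.703125 [ 0.573  -0.0308  0.086 ]
50 [409.9 185.5] [408.3 184.1] [411.6 186.6] 3.15625 [0.5404 0.0116 0.086 ]
65 [413.6 174.6] [408.8 169.2] [418.9 179.8] 58.046875 [0.5676 0.0011 0.086 ]
65 [426.5 172. ] [424.9 169.9] [428.1 173.8] 4.859375 [ 0.5735 -0.031   0.086 ]
65 [410.1 185.3] [408.2 183.7] [411.9 186.6] 4.6875 [0.541  0.0111 0.086 ]
[411.2 176.8]
[414.9 172.8]
[[0.795, 0.607, 0.001], [0.607, -0.795, -0.0], [0.001, 0.001, -1.0]] [ 0.22  0.3   1.7  -0.    1.14  1.13] [-68.9 175.7  69.6]
```

The handle centroid gives (0.567,0.0015), consistent with the rack-based (0.567,0.0025). I'll move above it.

```bash
python3 -m crank '{"translation":[[-9,22,0],[-9,22,0],[-9,22,0],[-9,22,0],[-9,22,0],[-8,22,0],[-8,22,0],[-8,22,0]],"roll":[0,0,0,0,0,0,0,0],"fingers":[0.7,0.7,0.7,0.7,0.7,0.7,0.7,0.7]}' 60
python3 -m crank '{"translation":[[0,0,0],[0,0,0]],"roll":[0,0],"fingers":[0.7,0.7]}' 60
python3 - <<'E'
from h import *
print(go([.567,.002,.076]))
s,M=tool();W=cam("wrist");im=get_image("wrist");cv2.imwrite("pics/w11.png",im)
for z in(.064,.108): print(z,proj(W,[.567,.002,z]).round(1))
u=proj(W,[.567,.002,.108]).astype(int);sub=im[u[1]-50:u[1]+50,u[0]-50:u[0]+50].max(axis=2)
for th in(30,45): print([(ce+u-50,st) for ce,st in blobs(sub<th,100)])
h=cv2.cvtColor(im,cv2.COLOR_BGR2HSV)
for ce,st in blobs(((h[...,0]<8)|(h[...,0]>172))&(h[...,1]>120)&(h[...,2]>60),15): print("red",ce,st)
for ce,st in blobs((h[...,0]>20)&(h[...,0]<35)&(h[...,1]>150)&(h[...,2]>90),10): print("yel",ce,st,plane(W,ce,.01).round(4))
E
```

```text
clock: 16.35
position: [0.5668, 0.0014, 0.1454]
ee_rot: [0.0, 0.947, 0.322, 0.0]
contact_force: [0.1, -0.6, 0.9]
width: 0.0599
gripper_force: 0.0
clock: 16.55
position: [0.5662, 0.0027, 0.1452]
ee_rot: [-0.0, 0.947, 0.321, 0.0]
contact_force: [0.2, 0.2, -0.8]
width: 0.0596
gripper_force: 0.0
[ 0.2  1.1 69.2]
0.064 [318.6 212.7]
0.108 [318.7 240.2]
[(array([320.1, 226.8]), [37, 11, 31, 51, 1255])]
[(array([309.7, 241.3]), [0, 11, 87, 89, 2325])]
red [319.6 255.4] [317, 251, 6, 9, 47]
yel [250.3 230.8] [247, 225, 7, 13, 82] [0.5016 0.0262 0.01  ]
```

The wrist view shows the handle at (320.1,226.8) against a predicted (318.7,226.5), so it is centred. Descend and grip.

```bash
python3 -m crank '{"translation":[[0,1,20],[0,0,25],[0,0,16],[0,0,8],[0,0,0],[0,0,0]],"roll":[0,0,0,0,0,0],"fingers":[0.7,0.7,0.7,0.7,0.7,0.7]}' 60
python3 -m crank '{"translation":[[0,0,0],[0,0,0],[0,0,0],[0,0,0],[0,0,0],[0,0,0],[0,0,0],[0,0,0]],"roll":[0,0,0,0,0,0,0,0],"fingers":[0,0,0,0,0,0,0,0]}' 60
```

```text
clock: 17.2
position: [0.567, 0.0031, 0.0769]
ee_rot: [0.0, 0.947, 0.322, 0.001]
contact_force: [0.8, -0.8, 0.4]
width: 0.0597
gripper_force: 0.0
clock: 18.0
position: [0.5676, 0.0019, 0.0772]
ee_rot: [0.001, 0.947, 0.321, 0.001]
contact_force: [-0.2, -3.5, 5.8]
width: 0.0161
gripper_force: 58.9
```

Gripped at 59 N. Slide along the rack's +y, which is tool -y.

```bash
python3 -m crank '{"translation":[[0,-4,0],[0,-8,0],[0,-8,0],[0,-8,0],[0,-8,0],[0,-8,0],[0,-4,0],[0,0,0]],"roll":[0,0,0,0,0,0,0,0],"fingers":[0,0,0,0,0,0,0,0]}' 60
python3 - <<'E'
from h import *
p=np.array([.5676,.0019,.0772]);s,M=tool();print("moved",(M.T@(s["position"]-p)*1000).round(1),s["contact_force"])
W=cam("wrist");im=get_image("wrist");cv2.imwrite("pics/w12.png",im);h=cv2.cvtColor(im,cv2.COLOR_BGR2HSV)
t=get_image("top");cv2.imwrite("pics/t12.png",t)
for nm,I in(("w",im),("t",t)):
  h=cv2.cvtColor(I,cv2.COLOR_BGR2HSV)
  for ce,st in blobs(((h[...,0]<8)|(h[...,0]>172))&(h[...,1]>120)&(h[...,2]>60),6):
    if nm=="w" or 370<ce[0]<430 and 170<ce[1]<220: print(nm,"red",ce,st)
  for ce,st in blobs((h[...,0]>20)&(h[...,0]<35)&(h[...,1]>150)&(h[...,2]>90),6):
    if nm=="w" or 370<ce[0]<430 and 170<ce[1]<220: print(nm,"yel",ce,st)
E
```

```text
clock: 18.8
position: [0.5389, 0.0391, 0.0772]
ee_rot: [0.002, 0.947, 0.322, 0.001]
contact_force: [3.0, -8.6, 4.0]
width: 0.0164
gripper_force: 59.0
moved [ -0.1 -47.   -0.3] [ 3.03696389 -8.61565274  4.02064394]
t red [404.4 197.3] [401, 192, 8, 11, 27]
t yel [399.3 205.8] [397, 204, 5, 5, 12]
```

Moved 47 mm, with the spring force at about 8–9 N as expected. The yellow mark is still 12.4 mm ahead by its own coordinates, and travel says 13 mm.

```bash
python3 -m crank '{"translation":[[0,-4,0],[0,-5,0],[0,-4,0],[0,0,0],[0,0,0],[0,0,0],[0,0,0],[0,0,0]],"roll":[0,0,0,0,0,0,0,0],"fingers":[0,0,0,0,0,0,0,0]}' 60
python3 - <<'E'
from h import *
p=np.array([.5676,.0019,.0772]);s,M=tool();print("moved",(M.T@(s["position"]-p)*1000).round(1),s["contact_force"],s["gripper_force"])
print("to mark (tool y mm)",(M.T@(np.array([.5018,.0262,.077])-s["position"])*1000).round(1))
T=cam("top");t=get_image("top");cv2.imwrite("pics/t13.png",t);h=cv2.cvtColor(t,cv2.COLOR_BGR2HSV)
sub=lambda m:[(ce,st) for ce,st in blobs(m,3) if 370<ce[0]<430 and 170<ce[1]<220]
print("red",sub(((h[...,0]<8)|(h[...,0]>172))&(h[...,1]>120)&(h[...,2]>60)));print("yel",sub((h[...,0]>20)&(h[...,0]<35)&(h[...,1]>150)&(h[...,2]>90)))
# couplings re-check by hole centroids
big=cv2.resize(t[135:180,370:425],None,fx=8,fy=8,interpolation=cv2.INTER_CUBIC);g=cv2.cvtColor(big,cv2.COLOR_BGR2GRAY)
for ce,st in blobs(g<90,600):
    if st[4]<2500: uv=(ce+.5)/8-.5+[370,135];print(uv.round(1),st[2:],plane(T,uv,.064).round(4))
w=get_image("wrist");W=cam("wrist");cv2.imwrite("pics/w13.png",w);gw=cv2.cvtColor(w,cv2.COLOR_BGR2GRAY)
for q in([.6467,.0116,.064],[.6223,.0414,.064],[.5965,.078,.064]): print("wrist px",proj(W,q).round(0))
E
```

```text
clock: 19.7
position: [0.5316, 0.0486, 0.0772]
ee_rot: [0.003, 0.947, 0.322, 0.001]
contact_force: [3.2, -9.0, 4.0]
width: 0.0165
gripper_force: 59.0
moved [ -0.1 -59.   -0.4] [ 3.15285757 -8.96846759  3.99038311] 59.044267712160945
to mark (tool y mm) [-37.3  -0.4   0.2]
red [(array([399.7, 198.3]), [397, 196, 6, 6, 15])]
yel [(array([398. , 204.2]), [397, 204, 3, 2, 4]), (array([400.4, 207.2]), [400, 206, 2, 3, 5])]
[409.8 148.4] [20, 148, 1391] [0.6412 0.0018 0.064 ]
[380.9 166.6] [39, 42, 1247] [0.5953 0.0774 0.064 ]
wrist px [543. 121.]
wrist px [455. 124.]
wrist px [354. 119.]
```

The pointer now covers the yellow mark, with the yellow split on either side of it. Travel reads 59 mm and the remaining distance to the mark is 0.4 mm. coupling_b is within 1 mm of its nominal spot, and coupling_a was last measured within 4 mm of its own. Handing in.

```bash
python3 -c "
from rig import manip
print(manip.sign_off())"
```

```text
the job is handed in; nothing more can be done
None
```

I placed both couplings upright on the two empty seats and let go, then opened the shutter to about 59–60 mm, at the yellow mark, and handed in at about 20 s with the gripper still holding the handle; no verdict was returned.

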